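Clamp a wooden block under a ratchet hold-down

TASK

Raise the yellow hold-down tooth by tooth to its top notch and leave it hanging there on the pawl, then tip the standing wooden block over the front edge of the steel bed so that it lies flat and square on the bed with the whole raised pad over it. Then lift the red pawl tab until the pad has come down onto the block, and let the tab spring home again; leave the other things on the bench where they are.

Things in the scene. Friction and masses are not known exactly. Their poses are not given: they have to be found in the camera images.
- press: Fixed frame of the hold-down. Origin: middle of the bed's front edge, at bench height. z up; x level, from that edge back over the bed; y level along the edge, to the left for someone facing along x. Bed: steel plate, x 0 to 150 mm, y -75 to 75, top 12 mm above the bench: its front edge is a step that stops a block slid against it, and over which the block is tipped. Mm offsets below are in these axes.
- column (a point): foot of the fixed blue column plate left of the bed, which carries rail, pawl and guard: x 46 to 55 mm, y 120 to 200, 270 mm high. The blue base plate round it reaches from y 75 to 220 and is 12 mm thick.
- guard (a point): middle of the underside of the fixed clear plastic guard above the pawl tab, 270 mm above the bench, x 35 to 105 mm, y 139 to 251, 5 mm thick. Because of it the tab has to be reached with the tool slanting in from the left: fingers pointing down and towards -y, 30 to 45 degrees from vertical.
- holddown (a joint): height (m) of the toothed rail with yellow arm, pad and handle; 0 lowest, upper stop 0.118. Notches at 0, 0.018, 0.036, 0.054, 0.072, 0.090 and, topmost, 0.108: let go between two, it sinks to the lower. Starts in the second, 0.018. 0.6 kg, damped (60 N per m/s): lifting at 0.05 m/s takes 10 to 16 N; pawl held out, it sinks by itself at 0.09 m/s. Reads about 0.055 with the pad on the lying block.
- pawl (a joint): angle (rad) of the sprung pawl: 0 home in the teeth, stop at 0.45. Above about 0.2 its nose is clear of the teeth and the rail sinks. Raising the tab opens it (up to 5 N at the tab); let go, it springs home. It clicks in and out by itself as the rail is raised.
- pawl_pin (a point): the brass pin about which the pawl turns, level along x, at x 70, y 176, z 170 mm; the tab's middle is 64 mm to its left.
- handle (a point): middle of the hold-down's black lifting handle: level round bar 14 mm thick, 96 mm long along y, on a yellow post at each end (76 mm free between them), 38 mm free below it, down to the yellow arm (20 x 20 mm). At x 70, y 0, 150 mm above the bench at joint 0, straight above the pad; rises with the joint.
- pad (a point): middle of the underside of the hold-down's black rubber pad (36 mm in x, 50 in y, 8 thick), at x 70, y 0, 13 mm above the bench at joint 0. Only in the top notch does it clear the block as it tips over. As it falls the block tends to slide back 10 to 25 mm towards the front, so that it may have to be pushed home under the pad afterwards (a few N).
- tab (a point): middle of the red tab at the end of the pawl lever: 18 mm in x (the width to pinch), 32 in y, 24 high; at pawl 0 it is at x 70, y 240, z 174 mm. Nothing stands below it or to its left. Its axes turn with the pawl.
- block_mid (a point): centre of the loose pale wooden block, 56 x 90 x 104 mm (own x, y, z), 0.25 to 0.45 kg. Starts standing on the bench before the bed, own x within 7 degrees of the press x, 10 to 40 mm gap to the step. Tipped as wanted, its own x points down and its own z along the press x; it lies 56 mm high on the bed, centre 36 to 78 mm behind the front edge and within 22 mm of the bed's middle line, so that the whole pad is over it.
- glue_mid (a point): centre of a yellow glue bottle, 54 mm across, 150 mm high; stays where it is
- offcut_mid (a point): centre of a plywood offcut 140 x 90 x 12 mm right of the bed; stays where it is
- tape_mid (a point): centre of a pale roll of tape, 96 mm across, 24 mm high; stays where it is
- cclamp_mid (a point): middle of a black C-clamp lying flat, about 170 x 110 x 18 mm; stays where it is
- brush_mid (a point): middle of a bench brush with green handle, 275 x 50 x 28 mm; stays where it is
- driver_mid (a point): middle of a screwdriver with red handle, 180 mm long; stays where it is

How it is judged:
By the outcome, as a careful person would: the job done as asked, in the order asked, and still so for the second after the job is handed in, with the robot touching nothing.
It also fails if it takes over 72 s, if anything falls off the work surface, if the arm or the gripper's body presses on something with over 40 N, if the wrist force passes 120 N, or if a joint passes its speed limit or range.

ROBOT

A 6-joint arm with a two-finger parallel gripper is mounted at the origin on the work surface. World frame = base frame: x ahead of the robot, y to its left, z up, the work surface at z = 0. Lengths are in m, angles in degrees, forces in N, time in s.
With the tool pointing down it reaches from about 0.375 to 0.925 m from the base axis. Payload 5.7 kg.
Tool frame: the origin (TCP) lies between the finger pads; the fingertips stand 25 mm ahead of it and the grasp point (between the pads) lies 6 mm ahead of it; z points along the fingers, y is the line along which they close (so a half turn about z gives the same grasp; the last joint's range is limited). The gripper opens to 88 mm and grips with 3 to 60 N. Pads are 20 mm wide; open, the fingers measure 115 mm over their backs; the gripper's body (75 mm by 178 mm) begins 61 mm behind the grasp point.
Start: joints at [-77.412, 20.558, 86.54, -0, 72.909, -6.595], TCP at [0.197, -0.567, 0.248] pointing down, gripper open.
Joint ranges: [-170.27, 170.27], [-57.76, 135], [12.27, 136.19], [-55.21, 235.2], [11.17, 155.16], [-170.74, 170.74]. Speed limits (degrees/s): [136.94, 136.94, 180, 180, 180, 180].

INTERFACE

Orientations are given as [roll, pitch, yaw] about the fixed x, y, z axes, in that order (R = Rz(yaw) Ry(pitch) Rx(roll)).
In Python, from station import arm gives the robot as it stands. The module is installed in compiled form; this text tells all that it offers.
- The arm moves only by the tool send_rows, never from a script. Its argument "deltas" is a list of rows, each a list of 5 numbers: the closure in counts, from 0 (fully open) to 255 (shut), then the shift along the tool's x, y, z in m, then the turn about the tool's z in degrees. In form: [[gripper, x, y, z, yaw], ...]. A call has 1 to 5 rows; each row shifts and turns the commanded pose from where the row before left it, along the tool's axes as they then stand; what a row does not reach is not made up. A row lasts 1/12 s, in which the tool goes at most 41.7 mm and 7.16 degrees, less where a joint would pass 70% of its speed; a pose out of reach is approached as far as the arm can. A call is refused whole if a number of a shift passes 0.0417 or a number of a turn 7.16, either way. A call with a gripper value outside its range is refused whole. The fingers move at their own pace and stop on an object; "newtons" is the grip in N (left out, the last holds). Time passes only in rows, so rows that do not move let the fingers close. It gives the time, the measured TCP pose, the force, the opening and the grip force at its end, in the units of the state.
- arm.get_state(): the state, without advancing time (a new reading comes with each control period).
- arm.read_camera(name): name is "side" or "top"; returns a dict with "image" (400x640x3 uint8, red, green, blue), "z_map" (400x640 float32, m along the optical axis (not along the pixel's ray), 0 where there is no reading), "fx", "fy", "cx", "cy" (pixels), "rvec" (rotation vector, rad) and "tvec" (3), from world to camera coordinates, as OpenCV has them. Camera axes: x right, y down, z forward; pixel columns grow to the right and rows downward; lengths in m; the calibration is good to about 2 mm. A picture is of the moment at which its call begins.
- arm.hand_in(): hands the job in; it is judged then, once.
The state is a dict: "time": time; "q": joint angles; "qd": joint speeds; "joint_torque": joint torques, N m; "ee_pos": TCP position; "tcp_rot": TCP orientation; "ft_force": force on the tool from outside, world axes, zero at the start; "torque": the same for the moment, N m; "width": finger opening in m; "grasp_force": force on a finger pad.
Only numpy, scipy, OpenCV 4.12 (cv2) and the standard library are available. Lean on these libraries where they do the work, as an engineer would, in place of code of your own. Each camera call takes 0.05 s, during which the arm holds its last target. There are 200 camera calls.

## Working session

There is one attempt and no reset: what is moved stays moved. The work goes in short steps, Python scripts to look and compute and a tool call to move; the robot and the scene stay as the last step left them, time stands still between calls to the robot, and variables do not carry over. Pictures are saved under pics/ and viewed, at most 10 in all, crops included, and the job is handed in when it is done.

Besides the shell and the picture viewer there is one more tool, called after "Request:" by a JSON object that holds its "fn" and its "kwargs", one argument or row to a line. send_rows: Moves the arm, as the interface text tells. Its arguments: {"type":"object","properties":{"deltas":{"type":"array","items":{"type":"array","items":{"type":"number"}}},"newtons":{"type":"number"}},"required":["deltas"]}

```bash
mkdir -p pics; cat > h.py <<'E'
import numpy as np, cv2
from station import arm
def cam(n):
    c=arm.read_camera(n); c['R']=cv2.Rodrigues(np.array(c['rvec'],float))[0]; c['t']=np.array(c['tvec'],float).ravel(); return c
def pts(c):
    "world point of every pixel from z_map"
    v,u=np.mgrid[:400,:640]; z=c['z_map'].astype(float)
    P=np.stack([(u-c['cx'])/c['fx']*z,(v-c['cy'])/c['fy']*z,z],-1)
    W=(P-c['t'])@c['R']; W[z<=0]=np.nan; return W
def proj(c,P):
    p=(c['R']@np.atleast_2d(P).T).T+c['t']; return np.c_[p[:,0]/p[:,2]*c['fx']+c['cx'],p[:,1]/p[:,2]*c['fy']+c['cy']]
def save(c,n): cv2.imwrite('pics/'+n+'.png',c['image'][...,::-1])
E
python3 - <<'E'
from h import *
s=arm.get_state(); print({k:np.round(v,4) for k,v in s.items()})
for n in('side','top'):
    c=cam(n); save(c,n+'0'); print(n,'campos',-c['R'].T@c['t'],'fwd',c['R'][2],(c['z_map']>0).mean())
E
```

```text
{'time': np.float64(0.0), 'q': array([-7.74134e+01,  2.05974e+01,  8.65987e+01, -2.50000e-03,
        7.29098e+01, -6.59520e+00]), 'qd': array([-0.0645,  0.0547, -0.0515,  0.0574, -0.016 , -0.0946]), 'joint_torque': array([-7.00000e-04, -5.15372e+01, -2.70727e+01,  6.72000e-02,
        3.49000e-02, -1.00000e-04]), 'ee_pos': array([ 0.197 , -0.5661,  0.2468]), 'tcp_rot': array([-1.798945e+02, -9.800000e-03,  1.918250e+01]), 'ft_force': array([ 0.4397, -0.1082, -0.1673]), 'torque': array([-0.0021, -0.0147, -0.0253]), 'grasp_force': np.float64(0.0), 'width': np.float64(0.0875)}
side campos [0.24197478 0.53281471 0.87499719] fwd [ 0.2787093  -0.61746744 -0.73556447] 0.99598046875
top campos [ 0.42509969 -0.04895578  1.13553669] fwd [ 0.10943436  0.00527539 -0.99398002] 0.99595703125
```

View pics/side0.png

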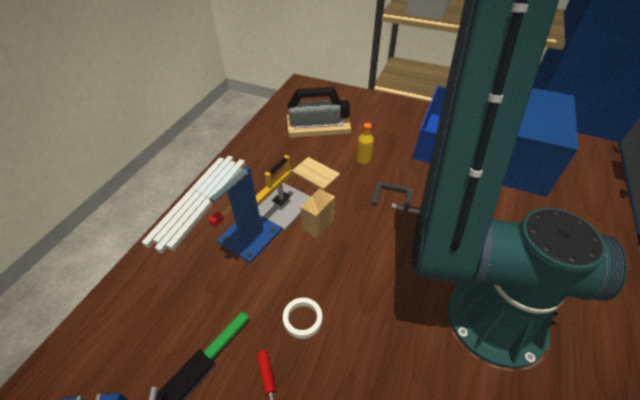

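View pics/top0.png

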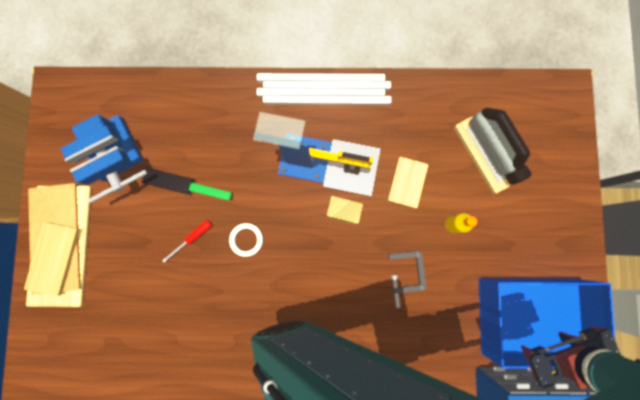

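```bash
python3 - <<'E'
from h import *
c=cam('top'); W=pts(c); hsv=cv2.cvtColor(c['image'],cv2.COLOR_RGB2HSV)
print('bench z',np.nanmedian(W[300:330,200:230,2]))
def rect(m,name):
    P=W[m][:,:2].astype(np.float32); P=P[~np.isnan(P).any(1)]
    r=cv2.minAreaRect(P); print(name,len(P),np.round(r[0],4),np.round(r[1],4),round(r[2],1),'z',np.round(np.nanpercentile(W[m][:,2],[5,50,95]),4)); print(np.round(cv2.boxPoints(r),4).tolist())
box=np.zeros((400,640),bool); box[105:235,240:400]=1
H,S,V=[hsv[...,i] for i in range(3)]
Z=W[...,2]
bed=box&(S<60)&(abs(Z-.012)<.005)&(np.mgrid[:400,:640][1]>315); rect(bed,'bed')
blk=box&(abs(Z-.104)<.006)&(np.mgrid[:400,:640][0]>185); rect(blk,'block')
base=box&(H>100)&(H<125)&(S>140)&(abs(Z-.012)<.005); rect(base,'base')
yel=box&(H>18)&(H<32)&(S>180)&(Z>.07); rect(yel,'yellow')
s=cam('side'); W2=pts(s); h2=cv2.cvtColor(s['image'],cv2.COLOR_RGB2HSV)
red=np.zeros((400,640),bool); red[195:240,195:235]=1
red&=((h2[...,0]<6)|(h2[...,0]>174))&(h2[...,1]>150)&(h2[...,2]>70)
v,u=np.nonzero(red); print('red',u.min(),u.max(),v.min(),v.max(),np.nanmean(W2[red],0),np.nanmin(W2[red],0),np.nanmax(W2[red],0))
big=cv2.resize(s['image'][130:270,180:350],(800,659)[:2] if 0 else (720,593),interpolation=cv2.INTER_CUBIC); cv2.imwrite('pics/sidecrop.png',big[...,::-1])
E
```

```text
bench z -0.0008297459931896258
bed 1640 [ 0.6679 -0.105 ] [0.1938 0.1508] 79.1 z [0.0081 0.0114 0.0147]
[[0.5755000114440918, -0.1859000027179718], [0.7235999703407288, -0.21439999341964722], [0.760200023651123, -0.02410000003874302], [0.6122000217437744, 0.004399999976158142]]
block 642 [ 0.5234 -0.1001] [0.0896 0.0563] 76.4 z [0.1002 0.1033 0.1063]
[[0.4855000078678131, -0.1370999962091446], [0.5401999950408936, -0.15029999613761902], [0.5612000226974487, -0.06319999694824219], [0.5065000057220459, -0.05000000074505806]]
base 600 [0.6927 0.0184] [0.1361 0.1229] 78.7 z [0.0083 0.0115 0.0151]
[[0.6191999912261963, -0.03629999980330467], [0.7397000193595886, -0.06030000001192093], [0.7663000226020813, 0.0731000006198883], [0.645799994468689, 0.09719999879598618]]
yellow 417 [ 0.6648 -0.0858] [0.1717 0.0198] 77.7 z [0.119  0.1229 0.1737]
[[0.6367999911308289, -0.16750000417232513], [0.6560999751091003, -0.17180000245571136], [0.692799985408783, -0.004000000189989805], [0.6735000014305115, 0.00019999999494757503]]
red 209 223 212 227 [0.70752607 0.10728198 0.17477953] [ 6.94959053e-01 -4.37510971e-03 -1.38266571e-04] [0.84823506 0.1245239  0.19077911]
```

View pics/sidecrop.png

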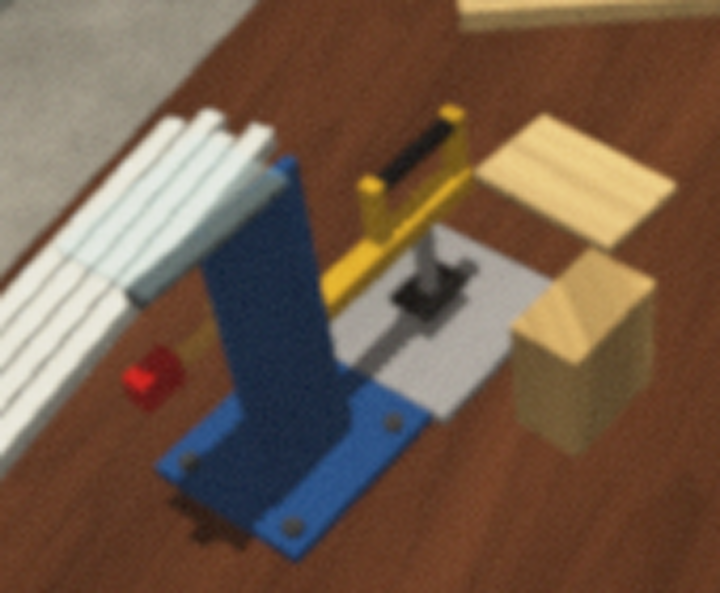

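Request:
{"fn": "send_rows", "kwargs": {
  "deltas": [
    [0,0,0,-0.006,-6.63],
    [0,0,0,-0.006,-6.63],
    [0,0,0,-0.006,-6.63],
    [0,0,0,-0.006,-6.63],
    [0,0,0,-0.006,-6.63]
  ]
}}

```text
time: 0.62
ee_pos: [0.1971, -0.5665, 0.2776]
tcp_rot: [-180.0, -0.0, 52.7]
ft_force: [-0.2, -0.4, 0.3]
width: 0.0875
grasp_force: 0.0
```

Request:
{"fn": "send_rows", "kwargs": {
  "deltas": [
    [0,0,0,-0.006,-6.63],
    [0,0,0,-0.006,-6.63],
    [0,0,0,-0.006,-6.63],
    [0,0,0,-0.006,-6.63],
    [0,0,0,0,0]
  ]
}}

```text
time: 1.03
ee_pos: [0.1973, -0.5672, 0.3026]
tcp_rot: [180.0, 0.1, 79.1]
ft_force: [-0.5, -0.8, 0.1]
width: 0.0878
grasp_force: 0.0
```

Request:
{"fn": "send_rows", "kwargs": {
  "deltas": [
    [0,0.0325,0.023,0,0],
    [0,0.0325,0.023,0,0],
    [0,0.0325,0.023,0,0],
    [0,0.0325,0.023,0,0],
    [0,0.0325,0.023,0,0]
  ]
}}

```text
time: 1.45
ee_pos: [0.3422, -0.4279, 0.3012]
tcp_rot: [-180.0, -0.0, 78.6]
ft_force: [0.4, -0.9, -0.3]
width: 0.0881
grasp_force: 0.0
```

Request:
{"fn": "send_rows", "kwargs": {
  "deltas": [
    [0,0.0325,0.023,0,0],
    [0,0.0325,0.023,0,0],
    [0,0.0325,0.023,0,0],
    [0,0.0325,0.023,0,0],
    [0,0.0325,0.023,0,0]
  ]
}}

```text
time: 1.87
ee_pos: [0.4866, -0.2905, 0.3013]
tcp_rot: [-180.0, -0.0, 78.6]
ft_force: [0.1, -0.7, -0.6]
width: 0.0877
grasp_force: 0.0
```

Request:
{"fn": "send_rows", "kwargs": {
  "deltas": [
    [0,0.0325,0.023,0,0],
    [0,0.0325,0.023,0,0],
    [0,0.0325,0.023,0,0],
    [0,0.0325,0.023,0,0],
    [0,0.0325,0.023,0,0]
  ]
}}

```text
time: 2.28
ee_pos: [0.6308, -0.1533, 0.3011]
tcp_rot: [-180.0, -0.0, 78.6]
ft_force: [1.1, -1.0, -0.4]
width: 0.0879
grasp_force: 0.0
```

Request:
{"fn": "send_rows", "kwargs": {
  "deltas": [
    [0,0.0325,0.023,0,0],
    [0,0,0,0,0],
    [0,0,0,0,0]
  ]
}}

```text
time: 2.53
ee_pos: [0.6596, -0.1258, 0.3005]
tcp_rot: [-179.9, -0.0, 78.9]
ft_force: [-0.0, -0.6, -0.1]
width: 0.0879
grasp_force: 0.0
```

Request:
{"fn": "send_rows", "kwargs": {
  "deltas": [
    [0,0,0,0.025,0],
    [0,0,0,0.025,0],
    [0,0,0,0.025,0],
    [0,0,0,0.025,0],
    [0,0,0,0.026,0]
  ],
  "newtons": 40
}}

```text
time: 2.95
ee_pos: [0.6574, -0.129, 0.1747]
tcp_rot: [-180.0, 0.0, 78.6]
ft_force: [0.1, -0.2, -0.3]
width: 0.0878
grasp_force: 0.0
```

Request:
{"fn": "send_rows", "kwargs": {
  "deltas": [
    [255,0,0,0,0],
    [255,0,0,0,0],
    [255,0,0,0,0],
    [255,0,0,0,0],
    [255,0,0,0,0]
  ]
}}

```text
time: 3.37
ee_pos: [0.6598, -0.1282, 0.1778]
tcp_rot: [179.8, 0.0, 78.8]
ft_force: [0.2, -1.0, 0.3]
width: 0.0581
grasp_force: 0.0
```

Request:
{"fn": "send_rows", "kwargs": {
  "deltas": [
    [255,0,0,0,0],
    [255,0,0,0,0],
    [255,0,0,0,0]
  ]
}}

```text
time: 3.62
ee_pos: [0.659, -0.1276, 0.1763]
tcp_rot: [180.0, -0.0, 78.9]
ft_force: [-0.4, 0.2, 0.9]
width: 0.0382
grasp_force: 0.0
```

Request:
{"fn": "send_rows", "kwargs": {
  "deltas": [
    [255,0,0,0,0],
    [255,0,0,0,0],
    [255,0,0,0,0],
    [255,0,0,0,0],
    [255,0,0,0,0]
  ]
}}

```text
time: 4.03
ee_pos: [0.66, -0.1278, 0.1757]
tcp_rot: [179.9, -0.0, 78.8]
ft_force: [4.8, -1.2, -3.3]
width: 0.013
grasp_force: 40.0
```

Request:
{"fn": "send_rows", "kwargs": {
  "deltas": [
    [255,0,0,-0.004,0],
    [255,0,0,-0.004,0],
    [255,0,0,-0.004,0],
    [255,0,0,-0.004,0],
    [255,0,0,-0.004,0]
  ]
}}

```text
time: 4.45
ee_pos: [0.66, -0.1278, 0.1948]
tcp_rot: [179.9, -0.0, 78.8]
ft_force: [7.7, -0.7, -9.6]
width: 0.0131
grasp_force: 40.0
```

Request:
{"fn": "send_rows", "kwargs": {
  "deltas": [
    [255,0,0,-0.004,0],
    [255,0,0,-0.004,0],
    [255,0,0,-0.004,0],
    [255,0,0,-0.004,0],
    [255,0,0,-0.004,0]
  ]
}}

```text
time: 4.87
ee_pos: [0.66, -0.1278, 0.2147]
tcp_rot: [179.9, -0.0, 78.8]
ft_force: [8.1, -1.4, -10.8]
width: 0.0128
grasp_force: 40.0
```

Request:
{"fn": "send_rows", "kwargs": {
  "deltas": [
    [255,0,0,-0.004,0],
    [255,0,0,-0.004,0],
    [255,0,0,-0.004,0],
    [255,0,0,-0.004,0],
    [255,0,0,-0.004,0]
  ]
}}

```text
time: 5.28
ee_pos: [0.66, -0.1278, 0.2346]
tcp_rot: [179.9, -0.0, 78.8]
ft_force: [7.6, -1.6, -10.4]
width: 0.0131
grasp_force: 40.0
```

Request:
{"fn": "send_rows", "kwargs": {
  "deltas": [
    [255,0,0,-0.004,0],
    [255,0,0,-0.004,0],
    [255,0,0,-0.004,0],
    [255,0,0,-0.004,0],
    [255,0,0,-0.004,0]
  ]
}}

```text
time: 5.7
ee_pos: [0.66, -0.1278, 0.2544]
tcp_rot: [179.9, -0.0, 78.8]
ft_force: [8.7, -0.8, -11.5]
width: 0.013
grasp_force: 40.0
```

Request:
{"fn": "send_rows", "kwargs": {
  "deltas": [
    [255,0,0,-0.004,0],
    [255,0,0,-0.004,0],
    [255,0,0,-0.004,0],
    [255,0,0,-0.002,0],
    [255,0,0,0,0]
  ]
}}

```text
time: 6.12
ee_pos: [0.66, -0.1278, 0.2694]
tcp_rot: [179.9, -0.0, 78.9]
ft_force: [6.3, -0.8, -5.5]
width: 0.0129
grasp_force: 40.0
```

Request:
{"fn": "send_rows", "kwargs": {
  "deltas": [
    [255,0,0,0.002,0],
    [255,0,0,0.002,0],
    [0,0,0,0,0],
    [0,0,0,0,0],
    [0,0,0,0,0]
  ]
}}

```text
time: 6.53
ee_pos: [0.658, -0.1275, 0.2655]
tcp_rot: [-179.9, -0.0, 78.9]
ft_force: [-0.3, 0.1, 0.3]
width: 0.03
grasp_force: 0.0
```

Request:
{"fn": "send_rows", "kwargs": {
  "deltas": [
    [0,0,0,0,0],
    [0,0,0,0,0],
    [0,0,0,-0.02,0],
    [0,0,0,-0.03,0],
    [0,0,0,-0.03,0]
  ]
}}

```text
time: 6.95
ee_pos: [0.6577, -0.1274, 0.3454]
tcp_rot: [-179.8, -0.0, 78.8]
ft_force: [-0.4, 0.1, 0.8]
width: 0.0629
grasp_force: 0.0
```

Request:
{"fn": "send_rows", "kwargs": {
  "deltas": [
    [0,0,0,-0.03,0],
    [0,0,-0.035,0,0],
    [0,0,-0.035,0,0],
    [0,0,-0.035,0,0],
    [0,0,-0.035,0,0]
  ]
}}

```text
time: 7.37
ee_pos: [0.5197, -0.1002, 0.3757]
tcp_rot: [-180.0, -0.0, 78.9]
ft_force: [0.1, -0.8, 0.5]
width: 0.0875
grasp_force: 0.0
```

Request:
{"fn": "send_rows", "kwargs": {
  "deltas": [
    [0,0,-0.035,0,0],
    [0,0,-0.035,0,0],
    [0,0,-0.035,0,0],
    [0,0,0,0,0],
    [0,0,0,0,0]
  ]
}}

```text
time: 7.78
ee_pos: [0.4168, -0.0798, 0.3762]
tcp_rot: [179.9, 0.0, 78.8]
ft_force: [0.5, 0.4, 0.1]
width: 0.0878
grasp_force: 0.0
```

```bash
python3 - <<'E'
from h import *
print(arm.get_state()['ee_pos'])
O=np.array([.5899,-.1123]);a=np.radians(-11.1);ex=np.array([np.cos(a),np.sin(a)]);ey=np.array([-ex[1],ex[0]])
s=cam('side'); W=pts(s); h=cv2.cvtColor(s['image'],cv2.COLOR_RGB2HSV)
P=np.stack([(W[...,:2]-O)@ex,(W[...,:2]-O)@ey,W[...,2]],-1)
m=(h[...,0]>18)&(h[...,0]<32)&(h[...,1]>180)&(P[...,0]>.04)&(P[...,0]<.1)&(abs(P[...,1])<.1)&(W[...,2]>.05)
print(m.sum(),np.nanpercentile(P[m],[1,5,50,95,99],axis=0).round(4))
m=(h[...,2]<60)&(P[...,0]>.04)&(P[...,0]<.1)&(abs(P[...,1])<.03)&(W[...,2]>.05); print(m.sum(),np.nanpercentile(P[m],[5,50,95],axis=0).round(4))
t=cam('top'); save(t,'top1'); save(s,'side1')
E
```

```text
[ 0.41680613 -0.079807    0.37618266]
545 [[ 0.0614 -0.0488  0.1978]
 [ 0.0623 -0.0461  0.2004]
 [ 0.066   0.0339  0.215 ]
 [ 0.0776  0.0886  0.2655]
 [ 0.0799  0.0971  0.268 ]]
194 [[ 0.055  -0.0232  0.1284]
 [ 0.0672  0.0055  0.133 ]
 [ 0.0828  0.0243  0.2677]]
```

View pics/side1.png

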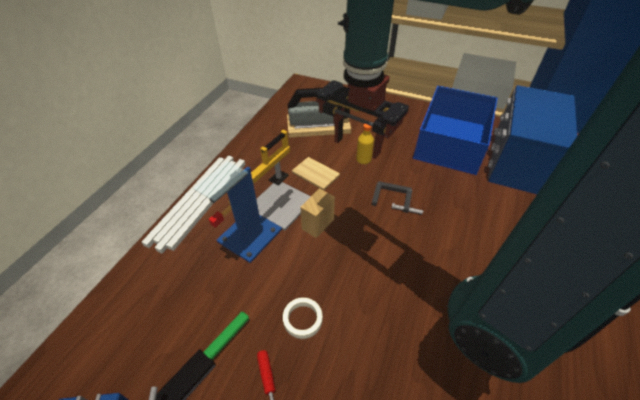

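Request:
{"fn": "send_rows", "kwargs": {
  "deltas": [
    [110,0,0,0.0247,6.92],
    [110,0,0,0.0247,6.92],
    [110,0,0,0.0247,6.92],
    [110,0,0,0.0247,6.92],
    [110,0,0,0.0247,6.92]
  ]
}}

```text
time: 8.3
ee_pos: [0.4199, -0.0807, 0.251]
tcp_rot: [180.0, -0.0, 43.9]
ft_force: [0.3, 0.7, -0.2]
width: 0.0581
grasp_force: 0.0
```

Request:
{"fn": "send_rows", "kwargs": {
  "deltas": [
    [110,0,0,0.0247,6.92],
    [110,0,0,0.0247,6.92],
    [110,0,0,0.0247,6.92],
    [110,0,0,0.0247,6.92],
    [110,0,0,0.0247,6.92]
  ]
}}

```text
time: 8.72
ee_pos: [0.42, -0.0807, 0.1272]
tcp_rot: [180.0, -0.0, 9.3]
ft_force: [0.5, -0.6, 0.4]
width: 0.0496
grasp_force: 0.0
```

Request:
{"fn": "send_rows", "kwargs": {
  "deltas": [
    [110,0,0,0.0247,6.92],
    [110,0,0,0.0247,6.92],
    [110,0,0,0.0247,6.92],
    [110,0,0,0,0],
    [110,0,0,0,0]
  ]
}}

```text
time: 9.13
ee_pos: [0.4184, -0.0802, 0.0533]
tcp_rot: [-180.0, 0.2, -10.9]
ft_force: [-1.6, 0.5, 0.1]
width: 0.0496
grasp_force: 0.0
```

Request:
{"fn": "send_rows", "kwargs": {
  "deltas": [
    [110,0.015,0,-0.003,0],
    [110,0.015,0,-0.003,0],
    [110,0.015,0,0,0],
    [110,0.015,0,0,0],
    [110,0.006,0,0,0]
  ]
}}

```text
time: 9.55
ee_pos: [0.4871, -0.0942, 0.0626]
tcp_rot: [180.0, -0.3, -10.9]
ft_force: [-1.2, -0.8, 0.6]
width: 0.0499
grasp_force: 0.9
```

Request:
{"fn": "send_rows", "kwargs": {
  "deltas": [
    [110,0.004,0,0,0],
    [110,0.004,0,0,0],
    [110,0.004,0,0,0],
    [110,0.004,0,0,0],
    [110,0.004,0,0,0]
  ]
}}

```text
time: 9.97
ee_pos: [0.5021, -0.0966, 0.0606]
tcp_rot: [-180.0, 0.1, -11.1]
ft_force: [-2.3, 1.6, 1.6]
width: 0.0498
grasp_force: 1.4
```

Request:
{"fn": "send_rows", "kwargs": {
  "deltas": [
    [110,0.004,0,0,0],
    [110,0.004,0,0,0],
    [110,0.004,0,0,0],
    [110,0.003,0,0,0],
    [110,0.002,0,0,0]
  ]
}}

```text
time: 10.38
ee_pos: [0.5202, -0.1003, 0.0605]
tcp_rot: [-180.0, -0.0, -11.1]
ft_force: [-1.9, 0.4, -0.4]
width: 0.0499
grasp_force: 0.9
```

Request:
{"fn": "send_rows", "kwargs": {
  "deltas": [
    [110,0.002,0,0,0],
    [110,0.002,0,0,0],
    [110,0.0015,0,0,0]
  ]
}}

```text
time: 10.63
ee_pos: [0.525, -0.1012, 0.0605]
tcp_rot: [-180.0, -0.0, -11.1]
ft_force: [-1.0, -0.5, -0.7]
width: 0.0499
grasp_force: 0.8
```

Request:
{"fn": "send_rows", "kwargs": {
  "deltas": [
    [110,0.001,0,0,0],
    [110,0.001,0,0,0]
  ]
}}

```text
time: 10.8
ee_pos: [0.5255, -0.1012, 0.0604]
tcp_rot: [-180.0, 0.2, -11.1]
ft_force: [-6.6, 1.2, 4.5]
width: 0.0499
grasp_force: 3.4
```

Request:
{"fn": "send_rows", "kwargs": {
  "deltas": [
    [110,-0.006,0,0,0],
    [110,0,0,-0.025,0],
    [110,0,0,-0.027,0],
    [110,0.004,0,0,0],
    [110,0.004,0,0,0]
  ]
}}

```text
time: 11.22
ee_pos: [0.5299, -0.1023, 0.1141]
tcp_rot: [180.0, -0.2, -11.1]
ft_force: [-3.0, 0.3, 2.9]
width: 0.0502
grasp_force: 1.5
```

Request:
{"fn": "send_rows", "kwargs": {
  "deltas": [
    [110,0.004,0,0,0],
    [110,0.004,0,0,0],
    [110,0.004,0,0,0],
    [110,0.004,0,0,0],
    [110,0.004,0,0,0]
  ]
}}

```text
time: 11.63
ee_pos: [0.5488, -0.1058, 0.112]
tcp_rot: [-180.0, 0.0, -11.1]
ft_force: [-2.0, 0.1, 2.0]
width: 0.05
grasp_force: 1.2
```

Request:
{"fn": "send_rows", "kwargs": {
  "deltas": [
    [110,0.004,0,0,0],
    [110,0.004,0,0,0],
    [110,0.004,0,0,0],
    [110,0.004,0,0,0],
    [110,0.004,0,0,0]
  ]
}}

```text
time: 12.05
ee_pos: [0.5688, -0.1098, 0.1125]
tcp_rot: [-180.0, -0.0, -11.1]
ft_force: [0.5, 0.7, 0.0]
width: 0.0499
grasp_force: 0.0
```

Request:
{"fn": "send_rows", "kwargs": {
  "deltas": [
    [110,0.005,0,0,0],
    [110,0.005,0,0,0],
    [110,0.005,0,0,0],
    [110,0,0,0,0],
    [110,0,0,0,0]
  ]
}}

```text
time: 12.47
ee_pos: [0.583, -0.1126, 0.1125]
tcp_rot: [-180.0, -0.0, -11.1]
ft_force: [0.1, 0.3, -0.9]
width: 0.0498
grasp_force: 0.0
```

```bash
python3 - <<'E'
from h import *
s=cam('side'); t=cam('top'); a=np.hstack([cv2.resize(x,(400,400)) for x in (s['image'][130:270,200:340],t['image'][100:240,260:400])]); cv2.imwrite('pics/tip.png',a[...,::-1])
E
```

```text
(no output)
```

View pics/tip.png

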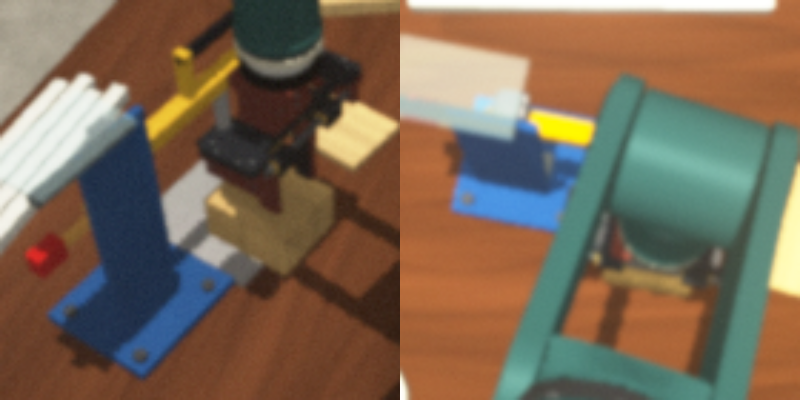

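Request:
{"fn": "send_rows", "kwargs": {
  "deltas": [
    [110,-0.03,0,0,0],
    [110,-0.03,0,0,0],
    [110,-0.03,0,0,0],
    [110,0,0,0.03,0],
    [110,0,0,0.03,0]
  ]
}}

```text
time: 12.98
ee_pos: [0.4938, -0.095, 0.0538]
tcp_rot: [180.0, -0.2, -11.1]
ft_force: [-0.2, -0.5, 0.1]
width: 0.0503
grasp_force: 0.0
```

```bash
cat >> h.py <<'E'
O=np.array([.5899,-.1123]);_a=np.radians(-11.1);ex=np.array([np.cos(_a),np.sin(_a)]);ey=np.array([-ex[1],ex[0]])
def topress(W): return np.stack([(W[...,:2]-O)@ex,(W[...,:2]-O)@ey,W[...,2]],-1)
def block(name='side'):
    c=cam(name); h=cv2.cvtColor(c['image'],cv2.COLOR_RGB2HSV); P=topress(pts(c))
    m=(abs(P[...,2]-.068)<.006)&(P[...,0]>-.08)&(P[...,0]<.15)&(abs(P[...,1])<.075)&(h[...,0]>8)&(h[...,0]<28)&(h[...,1]>50)&(h[...,1]<190)
    r=cv2.minAreaRect(P[m][:,:2].astype(np.float32)); print('block',m.sum(),np.round(r[0],4),np.round(r[1],4),round(r[2],1)); print(np.round(cv2.boxPoints(r),4).tolist())
    return c,m
E
python3 - <<'E'
from h import *
print(topress(arm.get_state()['ee_pos']))
c,m=block()
block('top')
E
```

```text
[-0.09763638 -0.00155088  0.05380135]
block 726 [ 0.0223 -0.0023] [0.1009 0.0924] 0.1
[[-0.028300000354647636, 0.043800000101327896], [-0.02810000069439411, -0.04859999939799309], [0.07289999723434448, -0.04839999973773956], [0.07270000129938126, 0.04399999976158142]]
block 596 [ 0.0326 -0.0002] [0.0896 0.0779] 89.8
[[-0.006500000134110451, -0.04490000009536743], [0.0714000016450882, -0.045099999755620956], [0.07169999927282333, 0.04450000077486038], [-0.006200000178068876, 0.04470000043511391]]
```

Request:
{"fn": "send_rows", "kwargs": {
  "deltas": [
    [110,0.02,0,0,0],
    [110,0.02,0,0,0],
    [110,0.012,0,0,0],
    [110,0.004,0,0,0],
    [110,0.004,0,0,0]
  ]
}}

```text
time: 13.5
ee_pos: [0.553, -0.1067, 0.0534]
tcp_rot: [-180.0, 0.1, -11.1]
ft_force: [-2.6, 0.1, 2.0]
width: 0.0497
grasp_force: 1.5
```

Request:
{"fn": "send_rows", "kwargs": {
  "deltas": [
    [110,0.004,0,0,0],
    [110,0.004,0,0,0],
    [110,0.004,0,0,0],
    [110,0.004,0,0,0],
    [110,0.004,0,0,0]
  ]
}}

```text
time: 13.92
ee_pos: [0.5728, -0.1105, 0.0526]
tcp_rot: [-180.0, 0.0, -11.1]
ft_force: [-2.6, -0.1, 2.6]
width: 0.0501
grasp_force: 1.4
```

Request:
{"fn": "send_rows", "kwargs": {
  "deltas": [
    [110,0.004,0,0,0],
    [110,0.004,0,0,0],
    [110,0.004,0,0,0],
    [110,0.003,0,0,0],
    [110,0.002,0,0,0]
  ]
}}

```text
time: 14.33
ee_pos: [0.5901, -0.114, 0.0525]
tcp_rot: [-180.0, -0.0, -11.1]
ft_force: [-2.9, -0.1, 2.9]
width: 0.0499
grasp_force: 1.4
```

Request:
{"fn": "send_rows", "kwargs": {
  "deltas": [
    [110,0,0,0,0],
    [110,-0.02,0,0,0],
    [110,-0.03,0,0,0],
    [110,-0.03,0,0,0],
    [110,0,0,-0.03,0]
  ]
}}

```text
time: 14.75
ee_pos: [0.4992, -0.0948, 0.0774]
tcp_rot: [-179.9, 1.1, -11.1]
ft_force: [-2.0, 0.9, 0.2]
width: 0.0498
grasp_force: 0.0
```

```bash
python3 - <<'E'
from h import *
print(topress(arm.get_state()['ee_pos']))
block(); block('top')
E
```

```text
[-0.09241526 -0.0002557   0.07742152]
block 740 [ 0.0653 -0.0025] [0.0924 0.1073] 90.0
[[0.011699999682605267, -0.04859999939799309], [0.11890000104904175, -0.048700001090765], [0.11890000104904175, 0.043699998408555984], [0.011699999682605267, 0.043800000101327896]]
block 389 [ 0.0606 -0.0001] [0.0896 0.0629] 89.8
[[0.028999999165534973, -0.04479999840259552], [0.09200000017881393, -0.04500000178813934], [0.09220000356435776, 0.044599998742341995], [0.02930000051856041, 0.04479999840259552]]
```

Request:
{"fn": "send_rows", "kwargs": {
  "deltas": [
    [0,0,0,-0.0247,-6.92],
    [0,0,0,-0.0247,-6.92],
    [0,0,0,-0.0247,-6.92],
    [0,0,0,-0.0247,-6.92],
    [0,0,0,-0.0247,-6.92]
  ]
}}

```text
time: 15.27
ee_pos: [0.512, -0.0988, 0.2072]
tcp_rot: [179.9, -0.1, 23.8]
ft_force: [0.0, -1.1, -0.1]
width: 0.0797
grasp_force: 0.0
```

Request:
{"fn": "send_rows", "kwargs": {
  "deltas": [
    [0,0,0,-0.0247,-6.92],
    [0,0,0,-0.0247,-6.92],
    [0,0,0,-0.0247,-6.92],
    [0,0,0,-0.0247,-6.92],
    [0,0,0,-0.0247,-6.92]
  ]
}}

```text
time: 15.68
ee_pos: [0.512, -0.0987, 0.3308]
tcp_rot: [179.9, -0.0, 58.4]
ft_force: [0.2, 0.0, 0.1]
width: 0.0879
grasp_force: 0.0
```

Request:
{"fn": "send_rows", "kwargs": {
  "deltas": [
    [0,0,0,-0.0247,-6.92],
    [0,0,0,-0.0247,-6.92],
    [0,0,0,-0.0247,-6.92],
    [0,-0.0396,-0.0107,0,0],
    [0,-0.0396,-0.0107,0,0]
  ]
}}

```text
time: 16.1
ee_pos: [0.4769, -0.1723, 0.4057]
tcp_rot: [179.7, 0.1, 79.2]
ft_force: [1.2, -0.2, -0.6]
width: 0.0878
grasp_force: 0.0
```

Request:
{"fn": "send_rows", "kwargs": {
  "deltas": [
    [0,-0.0396,-0.0107,0,0],
    [0,-0.0396,-0.0107,0,0],
    [0,-0.0396,-0.0107,0,0],
    [0,-0.0396,-0.0107,0,0],
    [0,-0.0396,-0.0107,0,0]
  ]
}}

```text
time: 16.52
ee_pos: [0.3835, -0.3583, 0.4038]
tcp_rot: [179.9, 0.1, 78.9]
ft_force: [1.0, -0.6, 0.1]
width: 0.0882
grasp_force: 0.0
```

Request:
{"fn": "send_rows", "kwargs": {
  "deltas": [
    [0,-0.0396,-0.0107,0,0],
    [0,-0.0396,-0.0107,0,0],
    [0,-0.0396,-0.0107,0,0],
    [0,-0.0396,-0.0107,0,0],
    [0,0,0,0,0]
  ]
}}

```text
time: 16.93
ee_pos: [0.3082, -0.5102, 0.4025]
tcp_rot: [-180.0, 0.2, 78.5]
ft_force: [0.3, -0.1, -0.8]
width: 0.0878
grasp_force: 0.0
```

Request:
{"fn": "send_rows", "kwargs": {
  "deltas": [
    [0,-0.0152,-0.0354,0,0],
    [0,-0.0152,-0.0354,0,0],
    [0,-0.0152,-0.0354,0,0],
    [0,-0.0152,-0.0354,0,0],
    [0,-0.0152,-0.0354,0,0]
  ]
}}

```text
time: 17.35
ee_pos: [0.1219, -0.5441, 0.4035]
tcp_rot: [180.0, 0.1, 78.9]
ft_force: [-0.4, -0.4, -0.0]
width: 0.0877
grasp_force: 0.0
```

Request:
{"fn": "send_rows", "kwargs": {
  "deltas": [
    [0,-0.0152,-0.0354,0,0],
    [0,-0.0152,-0.0354,0,0],
    [0,-0.0152,-0.0354,0,0],
    [0,-0.0152,-0.0354,0,0],
    [0,-0.0152,-0.0354,0,0]
  ]
}}

```text
time: 17.77
ee_pos: [-0.0669, -0.5846, 0.4036]
tcp_rot: [180.0, 0.1, 78.9]
ft_force: [0.6, -0.4, 0.0]
width: 0.0881
grasp_force: 0.0
```

```bash
python3 - <<'E'
from h import *
s=arm.get_state(); print(s['time'],s['q'].round(1),s['ee_pos'],s['tcp_rot'])
W=pts(cam('side')); P=W[(W[...,1]<-.5)&(W[...,2]>.1)&(W[...,0]<.6)&(W[...,0]>-.6)]
for y0 in np.arange(-1.6,-.5,.1):
    q=P[(P[:,1]>y0)&(P[:,1]<y0+.1)]
    if len(q): print(y0.round(1),len(q),np.percentile(q[:,2],[50,98]).round(2),np.percentile(q[:,0],[2,98]).round(2))
E
```

```text
17.7667 [-103.3   13.9   74.4    0.    91.6  -92.1] [-0.06692937 -0.58461078  0.40362622] [1.79988688e+02 9.31139797e-02 7.88637386e+01]
-1.6 356 [0.18 0.18] [0.19 0.42]
-1.5 425 [0.18 0.2 ] [0.19 0.42]
-1.4 1143 [0.19 0.25] [0.2  0.58]
-1.3 905 [0.18 0.18] [0.2  0.59]
-1.2 3090 [0.18 0.37] [-0.37 -0.1 ]
-1.0 1 [0.11 0.11] [-0.36 -0.36]
-0.9 249 [0.12 0.13] [-0.36  0.32]
-0.8 483 [0.2 0.2] [-0.11  0.33]
-0.7 933 [0.2 0.5] [-0.11  0.33]
-0.6 3187 [0.45 0.56] [-0.11  0.32]
```

Request:
{"fn": "send_rows", "kwargs": {
  "deltas": [
    [0,0,0,-0.041,0],
    [0,0,0,-0.041,0],
    [0,0,0,-0.041,0],
    [0,0,0,-0.041,0],
    [0,0,0,-0.041,0]
  ]
}}

```text
time: 18.23
ee_pos: [-0.0648, -0.5839, 0.6106]
tcp_rot: [180.0, 0.1, 78.9]
ft_force: [-0.5, -1.4, 1.0]
width: 0.088
grasp_force: 0.0
```

Request:
{"fn": "send_rows", "kwargs": {
  "deltas": [
    [0,0,0,-0.041,0],
    [0,0,0,-0.041,0],
    [0,0,0,-0.041,0],
    [0,0,0,-0.041,0],
    [0,0,0,-0.041,0]
  ]
}}

```text
time: 18.65
ee_pos: [-0.0628, -0.564, 0.7717]
tcp_rot: [179.8, -0.0, 78.9]
ft_force: [0.2, 0.1, -3.7]
width: 0.0883
grasp_force: 0.0
```

Request:
{"fn": "send_rows", "kwargs": {
  "deltas": [
    [0,0,0,-0.041,0],
    [0,0,0,-0.041,0],
    [0,0,0,-0.041,0],
    [0,0,0,-0.041,0],
    [0,0,0,-0.041,0]
  ]
}}

```text
time: 19.07
ee_pos: [-0.0527, -0.476, 0.8472]
tcp_rot: [179.5, 6.3, 78.9]
ft_force: [-0.6, -0.2, -0.3]
width: 0.088
grasp_force: 0.0
```

```bash
python3 - <<'E'
from h import *
s=arm.get_state(); print(s['time'],s['q'].round(1),s['ee_pos'],s['tcp_rot'])
E
```

```text
19.0667 [-105.3   13.6   12.3    1.8  147.8  -92.6] [-0.05274001 -0.47595444  0.84717156] [179.48296524   6.2754551   78.85281235]
```

Request:
{"fn": "send_rows", "kwargs": {
  "deltas": [
    [0,0,0,-0.041,0],
    [0,0,0,-0.041,0],
    [0,0,0,-0.041,0],
    [0,0,0,-0.041,0],
    [0,0,0,-0.041,0]
  ]
}}

```text
time: 19.48
ee_pos: [-0.0432, -0.3877, 0.8981]
tcp_rot: [179.1, 10.9, 78.8]
ft_force: [-0.4, -0.2, 0.2]
width: 0.0877
grasp_force: 0.0
```

```bash
python3 - <<'E'
from h import *
s=arm.get_state(); print(s['time'],s['q'].round(1),s['ee_pos'],s['tcp_rot'])
E
```

```text
19.4833 [-108.7    6.5   12.3    4.7  150.4  -93.3] [-0.04315717 -0.38771035  0.89814555] [179.08631992  10.91623019  78.78439887]
```

Request:
{"fn": "send_rows", "kwargs": {
  "deltas": [
    [0,0.02,0,-0.04,0],
    [0,0.02,0,-0.04,0],
    [0,0.02,0,-0.04,0],
    [0,0.02,0,-0.04,0],
    [0,0.02,0,-0.04,0]
  ]
}}

```text
time: 19.9
ee_pos: [-0.0154, -0.2566, 0.9449]
tcp_rot: [179.5, 16.1, 78.7]
ft_force: [-0.2, -0.2, 0.9]
width: 0.0879
grasp_force: 0.0
```

Request:
{"fn": "send_rows", "kwargs": {
  "deltas": [
    [0,0.02,0,-0.04,0],
    [0,0.02,0,-0.04,0],
    [0,0.02,0,-0.04,0],
    [0,0.02,0,-0.04,0],
    [0,0.02,0,-0.04,0]
  ]
}}

```text
time: 20.32
ee_pos: [0.0308, -0.1657, 0.967]
tcp_rot: [-178.5, 22.1, 78.5]
ft_force: [0.0, -0.1, 0.8]
width: 0.0877
grasp_force: 0.0
```

```bash
python3 - <<'E'
from h import *
s=arm.get_state(); print(s['time'],s['q'].round(1),s['ee_pos'],s['tcp_rot'])
E
```

```text
20.3167 [-94.2  -9.6  12.3 -10.  155.1 -92.4] [ 0.0307924  -0.16571382  0.96697778] [-178.53173364   22.14928097   78.53181977]
```

Request:
{"fn": "send_rows", "kwargs": {
  "deltas": [
    [0,0,0,-0.041,0],
    [0,0,0,-0.041,0],
    [0,0,0,-0.041,0],
    [0,0,0,-0.041,0],
    [0,0,0,-0.041,0]
  ]
}}

```text
time: 20.73
ee_pos: [0.0272, -0.0982, 0.9767]
tcp_rot: [-179.5, 26.2, 79.0]
ft_force: [0.7, 0.1, 0.9]
width: 0.0879
grasp_force: 0.0
```

Request:
{"fn": "send_rows", "kwargs": {
  "deltas": [
    [0,0,0,-0.041,0],
    [0,0,0,-0.041,0],
    [0,0,0,-0.041,0],
    [0,0,0,-0.041,0],
    [0,0,0,-0.041,0]
  ]
}}

```text
time: 21.15
ee_pos: [0.0244, -0.0362, 0.9837]
tcp_rot: [179.8, 31.6, 78.8]
ft_force: [-0.9, -0.1, 0.5]
width: 0.0881
grasp_force: 0.0
```

```bash
python3 - <<'E'
from h import *
s=arm.get_state(); print(s['time'],s['q'].round(1),s['ee_pos'],s['tcp_rot'])
E
```

```text
21.15 [-86.2 -19.3  12.3 -18.2 155.1 -93.7] [ 0.02443808 -0.03616428  0.98371778] [179.75493982  31.57008435  78.76319046]
```

Request:
{"fn": "send_rows", "kwargs": {
  "deltas": [
    [0,0,0,-0.041,0],
    [0,0,0,-0.041,0],
    [0,0,0,-0.041,0],
    [0,0,0,-0.041,0],
    [0,0,0,-0.041,0]
  ]
}}

```text
time: 21.57
ee_pos: [0.0271, 0.0292, 0.9845]
tcp_rot: [179.3, 37.0, 78.8]
ft_force: [0.2, 1.1, 0.7]
width: 0.0879
grasp_force: 0.0
```

Request:
{"fn": "send_rows", "kwargs": {
  "deltas": [
    [0,0,0,-0.041,0],
    [0,0,0,-0.041,0],
    [0,0,0,0,0],
    [0,0,0,0,0]
  ]
}}

```text
time: 21.9
ee_pos: [0.0286, 0.0557, 0.983]
tcp_rot: [179.1, 39.1, 78.8]
ft_force: [-0.4, -0.2, -0.3]
width: 0.088
grasp_force: 0.0
```

```bash
python3 - <<'E'
from h import *
s=arm.get_state(); print(s['time'],s['q'].round(1),s['ee_pos'],s['tcp_rot'])
from scipy.spatial.transform import Rotation as Ro
print(Ro.from_euler('xyz',s['tcp_rot'],degrees=True).as_matrix().round(3))
E
```

```text
21.9 [-89.7 -26.9  12.3 -15.4 155.1 -95. ] [0.02864064 0.05567808 0.98299045] [179.13679999  39.11687189  78.75460168]
[[ 0.151  0.983 -0.108]
 [ 0.761 -0.186 -0.622]
 [-0.631  0.012 -0.776]]
```

Request:
{"fn": "send_rows", "kwargs": {
  "deltas": [
    [0,-0.0216,0.0064,0.028,0],
    [0,-0.0216,0.0064,0.028,0],
    [0,-0.0216,0.0064,0.028,0],
    [0,-0.0216,0.0064,0.028,0],
    [0,-0.0216,0.0064,0.028,0]
  ]
}}

```text
time: 22.32
ee_pos: [0.0287, -0.1239, 0.9412]
tcp_rot: [179.2, 38.8, 78.8]
ft_force: [-0.7, -0.2, -0.1]
width: 0.0875
grasp_force: 0.0
```

Request:
{"fn": "send_rows", "kwargs": {
  "deltas": [
    [0,-0.0216,0.0064,0.028,0],
    [0,-0.0216,0.0064,0.028,0],
    [0,-0.0216,0.0064,0.028,0],
    [0,-0.0216,0.0064,0.028,0],
    [0,-0.0216,0.0064,0.028,0]
  ]
}}

```text
time: 22.73
ee_pos: [0.0293, -0.2993, 0.9001]
tcp_rot: [179.3, 38.8, 78.7]
ft_force: [-0.7, -0.8, 0.6]
width: 0.088
grasp_force: 0.0
```

```bash
cat >> h.py <<'E'
from scipy.spatial.transform import Rotation as Ro
def st():
    s=arm.get_state(); R=Ro.from_euler('xyz',s['tcp_rot'],degrees=True).as_matrix(); print(round(float(s['time']),2),s['q'].round(1),s['ee_pos'].round(4),s['tcp_rot'].round(1)); return s,R
E
python3 -c "
from h import *
st()"
```

```text
22.73 [-90.2 -20.5  46.8  -6.9 115.1 -84.3] [ 0.0293 -0.2993  0.9001] [179.3  38.8  78.7]
```

```bash
python3 - <<'E'
from h import *
s,R=st(); R=Ro.from_euler('xyz',[179.2,38.9,78.75],degrees=True).as_matrix()
p=s['ee_pos']
zd=R[:,2]
t=cam('top');c=cam('side')
for c,box in((c,(190,245,190,240)),(t,(90,170,240,320))):
    h=cv2.cvtColor(c['image'],cv2.COLOR_RGB2HSV); P=topress(pts(c)); m=np.zeros((400,640),bool); m[box[0]:box[1],box[2]:box[3]]=1
    m&=((h[...,0]<8)|(h[...,0]>172))&(h[...,1]>110)&(P[...,2]>.1)
    print(m.sum(), np.nanpercentile(P[m],[2,25,50,75,98],axis=0).round(3).tolist() if m.any() else '')
tab=np.r_[O+.07*ex+.246*ey,.176]
print('tab',tab)
g=tab-.010*zd
for n,q in (('A',[.2,-.45,.6]),('B',[.55,-.1,.55]),('C',g-.15*zd),('D',g)):
    d=np.array(q)-p; p=np.array(q); k=int(np.ceil(np.linalg.norm(d)/.038)); print(n,p.round(3),k,(R.T@d/k).round(4))
E
```

```text
22.73 [-90.2 -20.5  46.8  -6.9 115.1 -84.3] [ 0.0293 -0.2993  0.9001] [179.3  38.8  78.7]
152 [[0.063, 0.224, 0.166], [0.065, 0.233, 0.174], [0.066, 0.241, 0.184], [0.073, 0.249, 0.187], [0.081, 0.254, 0.189]]
0 
tab [0.70595089 0.11562146 0.176     ]
A [ 0.2  -0.45  0.6 ] 10 [0.0099 0.0193 0.0308]
B [ 0.55 -0.1   0.55] 14 [ 0.0251  0.0199 -0.0154]
C [0.723 0.215 0.301] 12 [ 0.0353  0.0091 -0.0016]
D [0.707 0.122 0.184] 4 [-0.      0.      0.0375]
```

Request:
{"fn": "send_rows", "kwargs": {
  "deltas": [
    [0,0.0099,0.0193,0.0308,0],
    [0,0.0099,0.0193,0.0308,0],
    [0,0.0099,0.0193,0.0308,0],
    [0,0.0099,0.0193,0.0308,0],
    [0,0.0099,0.0193,0.0308,0]
  ]
}}

```text
time: 23.25
ee_pos: [0.1128, -0.3692, 0.7563]
tcp_rot: [179.2, 38.9, 78.8]
ft_force: [0.0, -0.5, 0.9]
width: 0.0879
grasp_force: 0.0
```

Request:
{"fn": "send_rows", "kwargs": {
  "deltas": [
    [0,0.0099,0.0193,0.0308,0],
    [0,0.0099,0.0193,0.0308,0],
    [0,0.0099,0.0193,0.0308,0],
    [0,0.0099,0.0193,0.0308,0],
    [0,0.0099,0.0193,0.0308,0]
  ]
}}

```text
time: 23.67
ee_pos: [0.1982, -0.4446, 0.6062]
tcp_rot: [179.2, 38.8, 78.8]
ft_force: [0.1, -0.8, 0.5]
width: 0.0877
grasp_force: 0.0
```

Request:
{"fn": "send_rows", "kwargs": {
  "deltas": [
    [0,0.0251,0.0199,-0.0154,0],
    [0,0.0251,0.0199,-0.0154,0],
    [0,0.0251,0.0199,-0.0154,0],
    [0,0.0251,0.0199,-0.0154,0],
    [0,0.0251,0.0199,-0.0154,0]
  ]
}}

```text
time: 24.08
ee_pos: [0.3234, -0.3181, 0.59]
tcp_rot: [179.3, 38.9, 78.7]
ft_force: [1.0, -1.1, -0.1]
width: 0.0877
grasp_force: 0.0
```

```bash
python3 -c "
from h import *
st()"
```

```text
24.08 [-25.7  -7.4  83.6 -37.2  91.3 -19.8] [ 0.3234 -0.3181  0.59  ] [179.3  38.9  78.7]
```

Request:
{"fn": "send_rows", "kwargs": {
  "deltas": [
    [0,0.0251,0.0199,-0.0154,0],
    [0,0.0251,0.0199,-0.0154,0],
    [0,0.0251,0.0199,-0.0154,0],
    [0,0.0251,0.0199,-0.0154,0],
    [0,0.0251,0.0199,-0.0154,0]
  ]
}}

```text
time: 24.5
ee_pos: [0.4489, -0.1929, 0.5721]
tcp_rot: [179.3, 38.9, 78.8]
ft_force: [0.7, -0.6, 0.0]
width: 0.088
grasp_force: 0.0
```

Request:
{"fn": "send_rows", "kwargs": {
  "deltas": [
    [0,0.0251,0.0199,-0.0154,0],
    [0,0.0251,0.0199,-0.0154,0],
    [0,0.0251,0.0199,-0.0154,0],
    [0,0.0251,0.0199,-0.0154,0],
    [0,0,0,0,0]
  ]
}}

```text
time: 24.92
ee_pos: [0.5521, -0.091, 0.5544]
tcp_rot: [179.6, 38.9, 79.2]
ft_force: [-0.2, -0.3, -0.9]
width: 0.0873
grasp_force: 0.0
```

```bash
python3 -c "
from h import *
st()"
```

```text
24.92 [  5.8  14.6  64.2 -39.6 108.6   5.8] [ 0.5521 -0.091   0.5544] [179.6  38.9  79.2]
```

Good, margins fine. On to C.

Request:
{"fn": "send_rows", "kwargs": {
  "deltas": [
    [0,0.0353,0.0091,-0.0016,0],
    [0,0.0353,0.0091,-0.0016,0],
    [0,0.0353,0.0091,-0.0016,0],
    [0,0.0353,0.0091,-0.0016,0],
    [0,0.0353,0.0091,-0.0016,0]
  ]
}}

```text
time: 25.33
ee_pos: [0.6207, 0.0371, 0.453]
tcp_rot: [179.3, 39.0, 78.7]
ft_force: [1.7, -1.0, 0.1]
width: 0.0878
grasp_force: 0.0
```

Request:
{"fn": "send_rows", "kwargs": {
  "deltas": [
    [0,0.0353,0.0091,-0.0016,0],
    [0,0.0353,0.0091,-0.0016,0],
    [0,0.0353,0.0091,-0.0016,0],
    [80,0.0353,0.0091,-0.0016,0],
    [80,0.0353,0.0091,-0.0016,0]
  ]
}}

```text
time: 25.75
ee_pos: [0.6932, 0.1682, 0.3486]
tcp_rot: [179.3, 39.0, 78.7]
ft_force: [-0.1, -0.2, 0.6]
width: 0.0781
grasp_force: 0.0
```

Request:
{"fn": "send_rows", "kwargs": {
  "deltas": [
    [80,0.0353,0.0091,-0.0016,0],
    [80,0.0353,0.0091,-0.0016,0],
    [80,0,0,0,0],
    [80,0,0,0,0]
  ]
}}

```text
time: 26.08
ee_pos: [0.7214, 0.2203, 0.3046]
tcp_rot: [179.5, 39.1, 79.0]
ft_force: [0.4, 0.1, -0.9]
width: 0.0604
grasp_force: 0.0
```

```bash
python3 - <<'E'
from h import *
s,R=st(); print('press',topress(s['ee_pos']))
zd=R[:,2]; g=np.r_[O+.0715*ex+.246*ey,.176]-.010*zd
print('to go',R.T@(g-s['ee_pos']), R.round(3).tolist())
c=cam('side'); cv2.imwrite('pics/tab1.png',cv2.resize(c['image'][120:280,140:340],(750,600))[...,::-1])
E
```

```text
26.08 [ 25.6  46.4  42.9 -33.6 112.3  29.4] [0.7214 0.2203 0.3046] [179.5  39.1  79. ]
press [0.06503557 0.35170357 0.30462608]
to go [-0.00080283  0.00495891  0.15653668] [[0.148, 0.983, -0.113], [0.761, -0.186, -0.621], [-0.631, 0.006, -0.776]]
```

View pics/tab1.png

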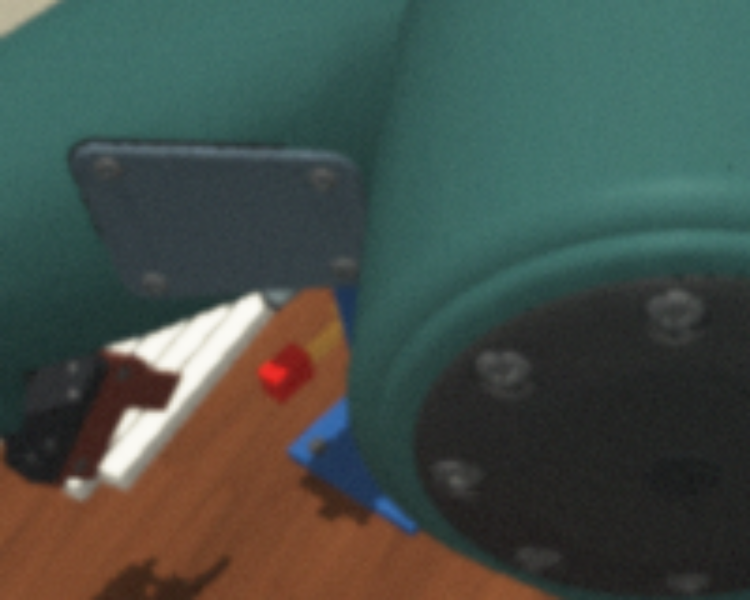

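Request:
{"fn": "send_rows", "kwargs": {
  "deltas": [
    [80,0,0.001,0.032,0],
    [80,0,0.001,0.032,0],
    [80,0,0.001,0.032,0],
    [80,0,0.001,0.03,0],
    [80,0,0.001,0.02,0]
  ],
  "newtons": 15
}}

```text
time: 26.55
ee_pos: [0.7098, 0.1248, 0.1961]
tcp_rot: [179.1, 38.9, 78.5]
ft_force: [-0.2, 0.3, 0.8]
width: 0.0602
grasp_force: 0.0
```

Request:
{"fn": "send_rows", "kwargs": {
  "deltas": [
    [80,0,0,0.01,0],
    [80,0,0,0,0],
    [80,0,0,0,0]
  ]
}}

```text
time: 26.8
ee_pos: [0.7102, 0.1215, 0.1897]
tcp_rot: [179.0, 38.9, 78.5]
ft_force: [1.0, 0.6, -0.2]
width: 0.0604
grasp_force: 0.0
```

```bash
python3 - <<'E'
from h import *
s,R=st(); print('press',topress(s['ee_pos']), 'grasp',topress(s['ee_pos']+.006*R[:,2]))
c=cam('side'); cv2.imwrite('pics/tab2.png',cv2.resize(c['image'][120:280,140:340],(750,600))[...,::-1])
E
```

```text
26.8 [ 19.7  45.4  60.8 -33.2  94.6  34.4] [0.7102 0.1215 0.1897] [179.   38.9  78.5]
press [0.07301851 0.25256598 0.18966431] grasp [0.0730972  0.24880084 0.18499339]
```

View pics/tab2.png

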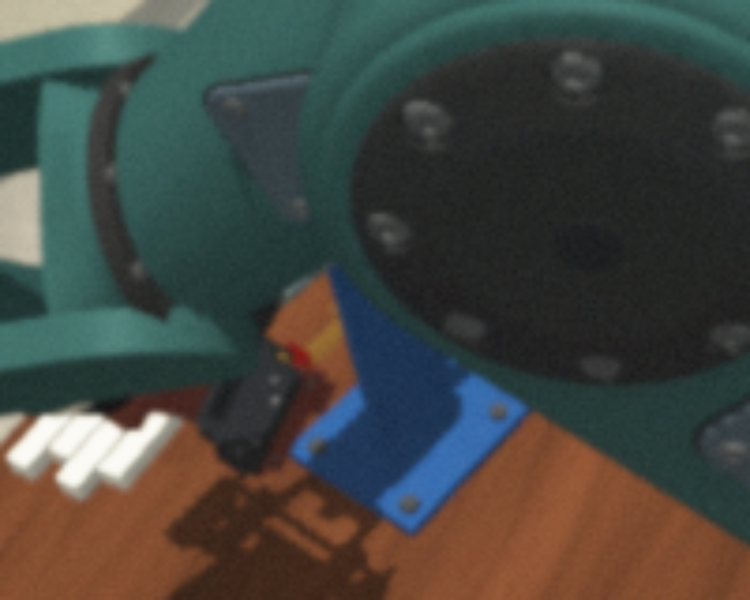

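Request:
{"fn": "send_rows", "kwargs": {
  "deltas": [
    [255,0,-0.001,0.005,0],
    [255,0,0,0,0],
    [255,0,0,0,0],
    [255,0,0,0,0],
    [255,0,0,0,0]
  ],
  "newtons": 15
}}

```text
time: 27.27
ee_pos: [0.7084, 0.1196, 0.1839]
tcp_rot: [179.1, 38.9, 78.7]
ft_force: [0.5, -0.3, -0.3]
width: 0.0302
grasp_force: 0.0
```

Request:
{"fn": "send_rows", "kwargs": {
  "deltas": [
    [255,0,0,0,0],
    [255,0,0,0,0],
    [255,0,0,0,0],
    [255,0,0,0,0]
  ]
}}

```text
time: 27.6
ee_pos: [0.7088, 0.1193, 0.1838]
tcp_rot: [179.1, 38.9, 78.6]
ft_force: [2.0, 1.4, 0.5]
width: 0.0177
grasp_force: 15.0
```

Pinched (17.7 mm). Lift.

Request:
{"fn": "send_rows", "kwargs": {
  "deltas": [
    [255,-0.003,0,-0.0028,0],
    [255,-0.003,0,-0.0028,0],
    [255,-0.003,0,-0.0028,0],
    [255,-0.003,0,-0.0028,0],
    [255,-0.003,0,-0.0028,0]
  ]
}}

```text
time: 28.02
ee_pos: [0.7079, 0.1153, 0.2044]
tcp_rot: [179.1, 39.0, 78.6]
ft_force: [4.7, -5.7, -6.1]
width: 0.0178
grasp_force: 15.0
```

Request:
{"fn": "send_rows", "kwargs": {
  "deltas": [
    [255,0,0,0,0],
    [255,0,0,0,0],
    [255,0,0,0,0],
    [255,0,0,0,0],
    [255,0,0,0,0]
  ]
}}

```text
time: 28.43
ee_pos: [0.7079, 0.1152, 0.2048]
tcp_rot: [179.1, 39.0, 78.6]
ft_force: [5.1, -3.9, -2.6]
width: 0.0181
grasp_force: 15.0
```

```bash
cat >> h.py <<'E'
def hd(n='top'):
    c=cam(n); h=cv2.cvtColor(c['image'],cv2.COLOR_RGB2HSV); P=topress(pts(c))
    m=(h[...,0]>18)&(h[...,0]<32)&(h[...,1]>170)&(P[...,0]>.04)&(P[...,0]<.1)&(abs(P[...,1])<.1)&(P[...,2]>.05)
    print(n,m.sum(), np.percentile(P[m][:,2],[5,50,95,99]).round(4) if m.sum()>9 else ''); return c
E
python3 -c "
from h import *
s,R=st(); print(topress(s['ee_pos']))
hd(); hd('side')"
```

```text
28.43 [ 19.4  44.3  60.9 -33.4  95.4  33.5] [0.7079 0.1152 0.2048] [179.1  39.   78.6]
[0.07197263 0.24597959 0.20484871]
top 410 [0.154  0.1601 0.2109 0.2133]
side 0
```

Request:
{"fn": "send_rows", "kwargs": {
  "deltas": [
    [255,0,0,0,0],
    [255,0,0,0,0],
    [255,0,0,0,0],
    [255,0,0,0,0],
    [255,0,0,0,0]
  ]
}}

```text
time: 28.95
ee_pos: [0.7079, 0.1152, 0.2048]
tcp_rot: [179.1, 39.0, 78.6]
ft_force: [4.6, -2.8, -2.0]
width: 0.0181
grasp_force: 15.0
```

Request:
{"fn": "send_rows", "kwargs": {
  "deltas": [
    [255,0.003,0,0.0028,0],
    [255,0.003,0,0.0028,0],
    [255,0.003,0,0.0028,0],
    [255,0.003,0,0.0028,0],
    [255,0.003,0,0.0028,0]
  ]
}}

```text
time: 29.37
ee_pos: [0.7087, 0.1192, 0.1842]
tcp_rot: [179.0, 39.0, 78.6]
ft_force: [3.7, 3.0, 13.9]
width: 0.018
grasp_force: 15.0
```

Request:
{"fn": "send_rows", "kwargs": {
  "deltas": [
    [80,0,0,0,0],
    [80,0,0,0,0],
    [80,0,0,0,0],
    [80,0,0,0,0],
    [80,0,0,0,0]
  ]
}}

```text
time: 29.78
ee_pos: [0.7078, 0.1191, 0.1835]
tcp_rot: [179.2, 38.9, 78.7]
ft_force: [-0.1, -0.4, -0.5]
width: 0.0479
grasp_force: 0.0
```

Request:
{"fn": "send_rows", "kwargs": {
  "deltas": [
    [80,0,0,-0.01,0],
    [80,0,0,-0.02,0],
    [80,0,0,-0.03,0],
    [80,0,0,-0.03,0],
    [80,0,0,-0.03,0]
  ]
}}

```text
time: 30.2
ee_pos: [0.7211, 0.1944, 0.2788]
tcp_rot: [179.2, 38.9, 78.7]
ft_force: [1.4, 0.5, 0.6]
width: 0.0605
grasp_force: 0.0
```

Request:
{"fn": "send_rows", "kwargs": {
  "deltas": [
    [80,0,0,-0.03,0],
    [80,0,0,-0.03,0],
    [80,0,0,-0.03,0],
    [80,0,0,-0.03,0],
    [80,0,0,0,0]
  ]
}}

```text
time: 30.62
ee_pos: [0.7347, 0.2719, 0.376]
tcp_rot: [178.7, 38.6, 78.5]
ft_force: [1.1, 0.8, 0.8]
width: 0.0604
grasp_force: 0.0
```

```bash
python3 - <<'E'
from h import *
st(); c=hd(); block('top')
s=cam('side'); h=cv2.cvtColor(s['image'],cv2.COLOR_RGB2HSV); P=topress(pts(s))
m=((h[...,0]<8)|(h[...,0]>172))&(h[...,1]>110)&(P[...,2]>.1)&(abs(P[...,0]-.07)<.03)&(abs(P[...,1]-.24)<.03)
print('tab',m.sum(), np.percentile(P[m],[2,50,98],axis=0).round(3).tolist())
a=np.hstack([cv2.resize(s['image'][120:280,170:330],(400,400)),cv2.resize(c['image'][90:250,240:400],(400,400))]); cv2.imwrite('pics/end.png',a[...,::-1])
E
```

```text
30.62 [ 28.2  49.4  27.4 -36.3 123.3  24.2] [0.7347 0.2719 0.376 ] [178.7  38.6  78.5]
top 406 [0.1544 0.16   0.2111 0.2134]
block 450 [ 0.0439 -0.    ] [0.0674 0.0892] 0.0
[[0.010200000368058681, 0.044599998742341995], [0.010200000368058681, -0.044599998742341995], [0.07760000228881836, -0.044599998742341995], [0.07760000228881836, 0.044599998742341995]]
tab 144 [[0.063, 0.224, 0.165], [0.067, 0.242, 0.184], [0.081, 0.254, 0.189]]
```

View pics/end.png

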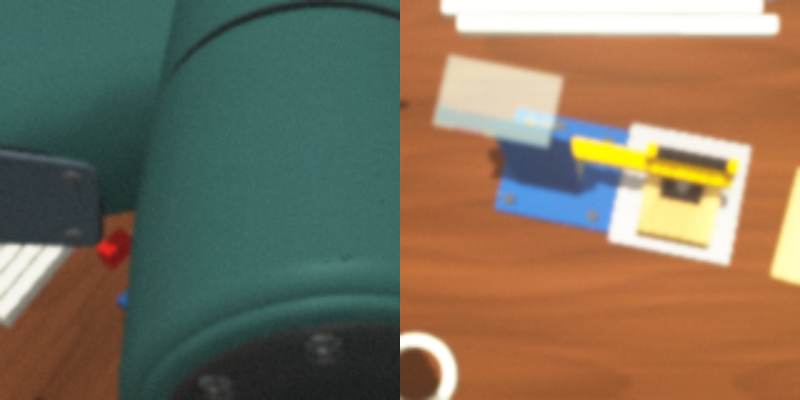

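```bash
python3 -c "
from station import arm
print(arm.hand_in())"
```

```text
the job is handed in; nothing more can be done
None
```

The job is done and handed in at about 31 s: the block lies flat and square on the bed with the pad down on it, the red tab is back in its home position, and the arm is clear and touching nothing.

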